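# Reverse the row of shoe creams into the window rack

### The job

Move the four jars of shoe cream from the wooden bench rack to the green window rack in reverse order, so that customers outside read the row as you see it now: the jar on the far left of the wooden rack goes to the far right of the green one, the second from the left to the second from the right, and so on. Set each jar down gently, without dropping it, so that all four end up standing upright on the floors of their own compartments, let go and at rest.

Things in the scene. Friction and masses are not known exactly. Their poses are not given: they have to be found in the camera images.
- bench_rack: Source: pale wooden tray, four compartments in a row. Fixed; left or right. Origin: row centre, underside (table height). Row along its y (+y = robot's left; yaw within 0.3): compartment centres y = +99, +33, -33, -99 mm, x = 0; 62 x 62 mm inside, floor 6 mm and wall tops 21 mm above origin, walls 4 mm. A ledge on the robot's side (x -35 to -72 mm, top 6 mm) carries the tags.
- window_rack: Destination: pale green tray, four compartments in a row, empty at the start, no ledge. Fixed; left or right. Origin: row centre, underside (table height). Row along its y (+y = robot's left; yaw within 0.3): compartment centres y = +99, +33, -33, -99 mm, x = 0; 62 x 62 mm inside, floor 6 mm and wall tops 21 mm above origin, walls 4 mm.
- jar_black: Shoe cream jar with black cream and an aluminium lid with a black disc on top; an upright cylinder 44 mm in diameter and 62 mm tall, about 140 g, rigid. Origin: centre of its underside, z up. It starts in one of the bench rack's compartments, up to 4 mm off its centre.
- jar_white: Shoe cream jar with white cream and an aluminium lid with a white disc on top; an upright cylinder 44 mm in diameter and 62 mm tall, about 140 g, rigid. Origin: centre of its underside, z up. It starts in one of the bench rack's compartments, up to 4 mm off its centre.
- jar_red: Shoe cream jar with red cream and an aluminium lid with a red disc on top; an upright cylinder 44 mm in diameter and 62 mm tall, about 140 g, rigid. Origin: centre of its underside, z up. It starts in one of the bench rack's compartments, up to 4 mm off its centre.
- jar_blue: Shoe cream jar with blue cream and an aluminium lid with a blue disc on top; an upright cylinder 44 mm in diameter and 62 mm tall, about 140 g, rigid. Origin: centre of its underside, z up. It starts in one of the bench rack's compartments, up to 4 mm off its centre.
- tag_black: Black colour tag, a fixed plate 26 x 42 x 3 mm on the bench rack's ledge, 53 mm on the robot's side of the compartment centre in which the black jar starts. It stays there and shows which place that jar came from. Origin: centre of its underside.
- tag_white: White colour tag, a fixed plate 26 x 42 x 3 mm on the bench rack's ledge, 53 mm on the robot's side of the compartment centre in which the white jar starts. It stays there and shows which place that jar came from. Origin: centre of its underside.
- tag_red: Red colour tag, a fixed plate 26 x 42 x 3 mm on the bench rack's ledge, 53 mm on the robot's side of the compartment centre in which the red jar starts. It stays there and shows which place that jar came from. Origin: centre of its underside.
- tag_blue: Blue colour tag, a fixed plate 26 x 42 x 3 mm on the bench rack's ledge, 53 mm on the robot's side of the compartment centre in which the blue jar starts. It stays there and shows which place that jar came from. Origin: centre of its underside.
Mind the look-alikes: they are no part of the job. There is more than one size of the jar_white; the one meant has the size given above. What is shaped like the jar_blue but pink is not meant.

How it is judged:
By the outcome, as a careful person would: the job done as asked, in the order asked, and still so for the second after the job is handed in, with the robot touching nothing.
It also fails if it takes over 106 s, if anything falls off the work surface, if the arm or the gripper's body presses on something with over 40 N, if the wrist force passes 120 N, or if a joint passes its speed limit or range.

### The arm

A 6-joint arm with a two-finger parallel gripper is mounted at the origin on the work surface. World frame = base frame: x ahead of the robot, y to its left, z up, the work surface at z = 0. Lengths are in mm, angles in rad, forces in N, time in s.
With the tool pointing down it reaches from about 300 to 775 mm from the base axis. Payload 14.6 kg.
Tool frame: the origin (TCP) lies on the centre line of the jaws, within the pads' length; the fingertips stand 8 mm ahead of it and the grasp point (between the pads) lies 11 mm behind it; z points along the fingers, y is the direction in which the jaws open and shut (so a half turn about z gives the same grasp; the last joint's range is limited). The gripper opens to 94 mm and grips with 3 to 60 N. Pads are 16 mm wide; open, the fingers measure 119 mm over their backs; the gripper's body (75 mm by 177 mm) begins 78 mm behind the grasp point.
Start: joints at [1.07, 0.3, 1.521, -0, 1.321, -0.067], TCP at [231.173, 499.047, 213.446] pointing down, gripper open.
Joint ranges: [-3.03, 3.03], [-0.79, 2.21], [0.23, 2.52], [-1.04, 4.18], [0, 3.07], [-2.55, 2.55]. Speed limits (rad/s): [2.22, 2.22, 2.57, 3.14, 3.14, 3.14].

### API

Orientations are given as [roll, pitch, yaw] about the fixed x, y, z axes, in that order (R = Rz(yaw) Ry(pitch) Rx(roll)).
In Python, from cell import read_state, cams, manip gives the robot as it stands.
- The arm moves only by the shell command python3 -m handwheel 'ROWS' [OPENING] [FORCE]. ROWS is JSON, a list of rows, each a list of 4 numbers: the shift along the tool's x, y, z in m, then the turn about the tool's z in degrees. In form: [[dx, dy, dz, turn], ...]. A call has 1 to 5 rows; each row is the pose to reach, as a shift and turn from the pose measured when the call began, along the tool's axes at that moment; what a row does not reach only later rows make up. A row lasts 1/8 s, in which the tool goes at most 62.5 mm and 10.7 degrees, less where a joint would pass 70% of its speed; a pose out of reach is approached as far as the arm can. A call with a gripper value outside its range is refused whole. OPENING is the closure, from 0 (fully open) to 1 (shut), set as the call begins (- or left out, the last holds). The fingers move at their own pace and stop on an object; FORCE is the grip in N (left out, the last holds). Time passes only in rows, so rows that repeat a pose let the fingers close. It gives the time, the measured TCP pose, the force and the opening at its end, in the units of the state.
- read_state(): the state, without advancing time (a new reading comes with each control period).
- cams.camera(name): name is "scene" or "top"; returns the picture (400x640x3 uint8, red, green, blue); there is no depth.
- cams.get_calibration(name): a dict with "vertical_fov" (degrees; the focal length in pixels is half the picture's height over the tangent of half this angle, whatever the lens; pixels are square), "cx", "cy" (the principal point, pixels), "R" (3x3) and "t" (3): a world point X has camera coordinates R X + t. Camera axes: x right, y down, z forward; pixel columns grow to the right and rows downward; lengths in mm; the calibration is good to about 2 mm. A picture is of the moment at which its call begins. get_calibration takes no time and is no camera call.
- manip.sign_off(): hands the job in, once; it reports no verdict.
The state is a dict: "clock": time; "joints": joint angles; "qd": joint speeds; "effort": joint torques, N m; "eef_pos": TCP position; "eef_rot": TCP orientation; "wrist_force": force on the tool from outside, world axes, zero at the start; "moment": the same for the moment, N m; "finger_gap": finger opening in mm.
Only numpy, scipy, OpenCV 4.12 (cv2) and the standard library are available. Lean on these libraries where they do the work, as an engineer would, in place of code of your own. Each camera call takes 0.05 s, during which the arm holds its last target. There are 200 camera calls.

## Working session

There is one attempt and no reset: what is moved stays moved. The work goes in short steps, Python scripts to look and compute and a shell command to move; the robot and the scene stay as the last step left them, time stands still between calls to the robot, and variables do not carry over. Pictures are saved under pics/ and viewed, about 12 in all and at most 16, crops included, and the job is handed in when it is done.

```bash
mkdir -p pics; ls
python3 - <<'E'
from cell import read_state,cams
import cv2
for n in("scene","top"):
    cv2.imwrite(f"pics/{n}0.png",cams.camera(n)[:,:,::-1]);print(n,cams.get_calibration(n))
print(read_state())
E
```

```text
pics
scene {'vertical_fov': 52.212181828321974, 'cx': 322.2706035976447, 'cy': 190.82270175260302, 'R': array([[ 0.66274691,  0.74852575, -0.02181138],
       [ 0.41797171, -0.39392695, -0.81860931],
       [-0.62134224,  0.53341425, -0.57393646]]), 't': array([-370.189644  , -184.43664818, 1378.03154915])}
top {'vertical_fov': 44.84712213464967, 'cx': 317.95022817944056, 'cy': 197.999123320746, 'R': array([[-0.013957  , -0.99979994, -0.01432785],
       [-0.99346348,  0.01548927, -0.11309462],
       [ 0.11329392,  0.01265573, -0.99348091]]), 't': array([ 42.34244982, 547.69641009, 987.64136502])}
{'clock': 0.1, 'joints': array([ 1.07041521e+00,  3.00416483e-01,  1.52149684e+00, -1.35608653e-05,
        1.32067954e+00, -6.66051443e-02]), 'qd': array([ 0.00040652, -0.00149446, -0.00086481,  0.00012367,  0.00097964,
       -0.00079666]), 'effort': array([ 1.86628225e-03, -5.32637107e+01, -3.53289592e+01,  7.09380442e-02,
        2.34230363e-02, -4.07559980e-05]), 'eef_pos': array([231.07069967, 498.87016543, 212.95191545]), 'eef_rot': array([-3.14059379e+00, -5.34631077e-05,  2.70782002e+00]), 'wrist_force': array([-0.63626011, -0.48227975, -0.14304668]), 'moment': array([-0.03324522,  0.00888444, -0.03519942]), 'finger_gap': 93.70453498072145}
```

View pics/top0.png

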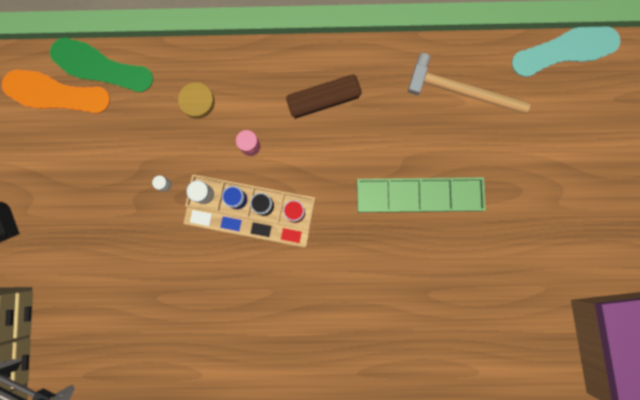

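View pics/scene0.png

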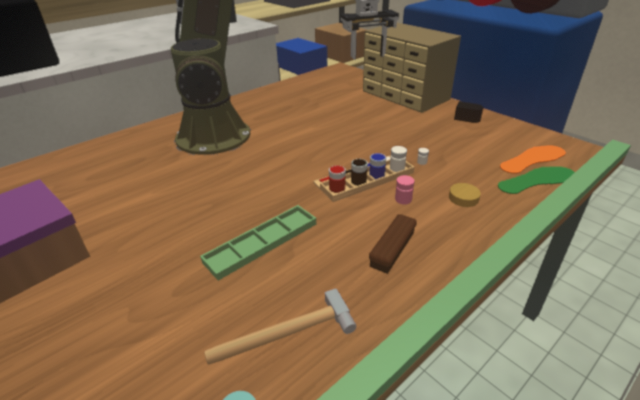

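The top view shows, from left to right (robot's left first), white (198,191), blue (233,197), black (261,204) and red (293,211), with matching tags below. The green rack spans (358..484, 178..212). The small white jar (160,183) and the pink jar (247,141) are decoys. Next I'll measure.

```bash
cat > h.py <<'E'
import numpy as np,cv2
from cell import read_state,cams
def ray(n,uv,z):
    c=cams.get_calibration(n);f=200/np.tan(np.radians(c["vertical_fov"]/2))
    d=c["R"].T@np.array([(uv[0]-c["cx"])/f,(uv[1]-c["cy"])/f,1]);o=-c["R"].T@c["t"]
    return o+d*(z-o[2])/d[2]
def blob(m,box,big=True):
    x0,y0,x1,y1=box;k=np.zeros(m.shape,np.uint8);k[y0:y1,x0:x1]=m[y0:y1,x0:x1]
    cs,_=cv2.findContours(k,cv2.RETR_EXTERNAL,cv2.CHAIN_APPROX_NONE)
    return max(cs,key=cv2.contourArea)
E
python3 - <<'E'
from h import *
im=cv2.imread("pics/top0.png");hsv=cv2.cvtColor(im,cv2.COLOR_BGR2HSV);H,S,V=[hsv[...,i].astype(int) for i in range(3)]
M={"white":(S<60)&(V>150),"blue":(H>105)&(H<130)&(S>130),"black":(V<50),"red":((H<5)|(H>174))&(S>170)}
J={"white":(180,172,215,206),"blue":(218,182,248,211),"black":(248,188,275,218),"red":(278,195,308,224)}
T={"white":(185,207,216,230),"blue":(216,213,245,235),"black":(246,220,275,240),"red":(276,226,306,246)}
tg=[]
for c in M:
    m=M[c].astype(np.uint8)
    b=blob(m,J[c]);(u,r)=cv2.minEnclosingCircle(b);t=cv2.minAreaRect(blob(m,T[c]))
    P=ray("top",t[0],9);tg.append(P[:2]);print(c,"jar",np.round(u,1),round(r,1),cv2.contourArea(b),ray("top",u,68).round(1),"tag",np.round(t[0],1),np.round(t[1],1),P.round(1))
tg=np.array(tg);d=tg[0]-tg[3];d/=np.linalg.norm(d);yaw=np.arctan2(-d[0],d[1])
print("spacings",np.linalg.norm(np.diff(tg,axis=0),axis=1),"yaw",yaw)
xax=np.array([np.cos(yaw),np.sin(yaw)])
for c,k in zip(M,(99,33,-33,-99)): print(c,"comp",(tg.mean(0)+53*xax+k*d).round(1))
g=((H>45)&(H<75)&(S>70)).astype(np.uint8)
r=cv2.minAreaRect(blob(g,(340,165,500,225)));bp=cv2.boxPoints(r)
print("green",r,[ray("top",p,21).round(1) for p in bp])
cv2.imwrite("pics/crop.png",cv2.resize(im[160:255,140:500],None,fx=2.2,fy=2.2,interpolation=cv2.INTER_CUBIC))
E
```

```text
white jar [197.  190.5] 11.1 341.0 [563.3 280.   68. ] tag [200.4 217.6] [20.2 12.7] [512.5 287.5   9. ]
blue jar [232. 196.] 8.6 208.0 [550.9 208.4  68. ] tag [230.5 223.3] [17.3  9.6] [499.1 222.5   9. ]Traceback (most recent call last):
  File "<stdin>", line 9, in <module>
  File "h.py", line 10, in blob
    return max(cs,key=cv2.contourArea)
ValueError: max() iterable argument is empty
```

```bash
cat > m.py <<'E'
from h import *
im=cv2.imread("pics/top0.png");hsv=cv2.cvtColor(im,cv2.COLOR_BGR2HSV);H,S,V=[hsv[...,i].astype(int) for i in range(3)]
M={"white":(S<45)&(V>185),"blue":(H>105)&(H<130)&(S>130),"black":(V<75)&(S<110),"red":((H<5)|(H>174))&(S>170)}
J={"white":(180,172,215,206),"blue":(218,182,248,211),"black":(248,188,275,218),"red":(278,195,308,224)}
T={"white":(185,207,216,230),"blue":(216,213,245,235),"black":(246,220,275,240),"red":(276,226,306,246)}
tg=[]
for c in M:
    m=M[c].astype(np.uint8)
    b=blob(m,J[c]);(u,r)=cv2.minEnclosingCircle(b);t=cv2.minAreaRect(blob(m,T[c]))
    P=ray("top",t[0],9);tg.append(P[:2]);print(c,"jar",np.round(u,1),round(r,1),cv2.contourArea(b),ray("top",u,68).round(1),"tag",np.round(t[0],1),np.round(t[1],1),P.round(1))
tg=np.array(tg);d=tg[0]-tg[3];d/=np.linalg.norm(d);yaw=np.arctan2(-d[0],d[1])
print("spacings",np.linalg.norm(np.diff(tg,axis=0),axis=1),"yaw",yaw)
xax=np.array([np.cos(yaw),np.sin(yaw)])
for c,k in zip(M,(99,33,-33,-99)): print(c,"comp",(tg.mean(0)+53*xax+k*d).round(1))
g=((H>45)&(H<75)&(S>70)).astype(np.uint8)
r=cv2.minAreaRect(blob(g,(340,165,500,225)));bp=cv2.boxPoints(r)
print("green",r,[ray("top",p,21).round(1) for p in bp])
cv2.imwrite("pics/crop.png",cv2.resize(im[160:255,140:500],None,fx=2.2,fy=2.2,interpolation=cv2.INTER_CUBIC))
E
python3 m.py
```

```text
white jar [196.8 190.6] 10.6 307.5 [563.2 280.4  68. ] tag [200.4 217.6] [19.4 12. ] [512.5 287.5   9. ]
blue jar [232. 196.] 8.6 208.0 [550.9 208.4  68. ] tag [230.5 223.3] [17.3  9.6] [499.1 222.5   9. ]
black jar [260.3 202.9] 8.3 191.5 [536.  150.8  68. ] tag [260.6 229.2] [16.9  9.2] [485.6 158.1   9. ]
red jar [293.1 210. ] 8.2 192.0 [520.4  84.4  68. ] tag [290.7 235. ] [17.9 10.6] [472.2  93.7   9. ]
spacings [66.3111314  65.81980542 65.78387324] yaw -0.20461946287322993
white comp [564.4 276.6]
blue comp [551. 212.]
black comp [537.6 147.4]
red comp [524.1  82.8]
green ((420.83935546875, 194.68211364746094), (32.079227447509766, 126.0263671875), 89.33380126953125) [array([588.1, -50.8,  21. ]), array([ 586.9, -318.1,   21. ]), array([ 518.6, -315.3,   21. ]), array([519.5, -50. ,  21. ])]
```

```bash
ls pics/crop.png
```

```text
pics/crop.png
```

View pics/crop.png

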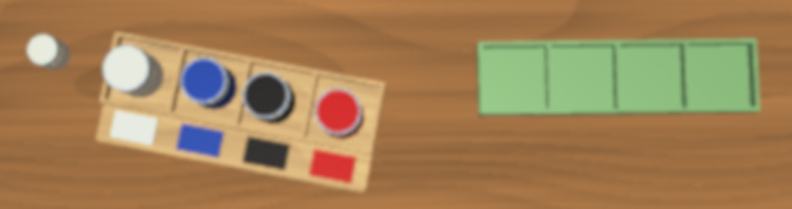

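White (r = 10.6 px) is really 44 mm across. Tag spacings come out at 66 mm and the green rack at 267 x 69 mm, so the scale holds. Now to approach the white jar.

```bash
cat > go.py <<'E'
import sys
from h import *
from scipy.spatial.transform import Rotation as Ro
# target x y z (mm), angle of tool y axis (rad)
s=read_state();R=Ro.from_euler("xyz",s["eef_rot"]).as_matrix();v=list(map(float,sys.argv[1:]))
a=np.arctan2(R[1,1],R[0,1]);t=(a-v[3]+np.pi)%(2*np.pi)-np.pi
print("t",round(s["clock"],2),"pos",s["eef_pos"].round(1),"ang",a.round(3),"gap",round(s["finger_gap"],1),"F",s["wrist_force"].round(1),"q",s["joints"].round(2))
print("shift mm",(R.T@(np.array(v[:3])-s["eef_pos"])).round(1),"turn",np.degrees(t).round(1))
E
python3 go.py 563 280 130 -0.205; python3 -m handwheel --help | head
```

```text
t 0.1 pos [231.1 498.9 213. ] ang 1.137 gap 93.7 F [-0.6 -0.5 -0.1] q [ 1.07  0.3   1.52 -0.    1.32 -0.07]
shift mm [-393.2  -59.    83. ] turn 76.9invalid input: not JSON, or not a number
```

```bash
python3 -m handwheel '[[-0.05,-0.008,0,10],[-0.1,-0.015,0,20],[-0.15,-0.022,0.01,30],[-0.2,-0.03,0.02,40],[-0.25,-0.038,0.03,50]]' 0; python3 go.py 563 280 130 -0.205
```

```text
clock: 0.72
eef_pos: [443.1, 358.1, 182.4]
eef_rot: [-3.141, 0.001, 1.829]
wrist_force: [1.0, 0.4, 0.7]
finger_gap: 94.3
t 0.72 pos [443.1 358.1 182.4] ang 0.259 gap 94.3 F [1.  0.4 0.7] q [ 0.62  0.37  1.5  -0.    1.27  0.36]
shift mm [-106.1   96.    52.4] turn 26.6
```

```bash
python3 -m handwheel '[[-0.04,0.035,0.02,10],[-0.08,0.07,0.04,20],[-0.106,0.096,0.052,26.6],[-0.106,0.096,0.052,26.6],[-0.106,0.096,0.052,26.6]]'; python3 go.py 563 280 38 -0.205
python3 -c "
from h import *
cv2.imwrite('pics/a.png',cv2.resize(cams.camera('top')[100:260,100:340,::-1],None,fx=2.5,fy=2.5))"
```

```text
clock: 1.35
eef_pos: [562.5, 280.4, 130.3]
eef_rot: [-3.141, 0.001, 1.367]
wrist_force: [1.0, 1.0, 0.0]
finger_gap: 94.4
t 1.35 pos [562.5 280.4 130.3] ang -0.204 gap 94.4 F [1. 1. 0.] q [ 0.4   0.55  1.37 -0.    1.23  0.61]
shift mm [-0.2  0.7 92.3] turn 0.0
```

View pics/a.png

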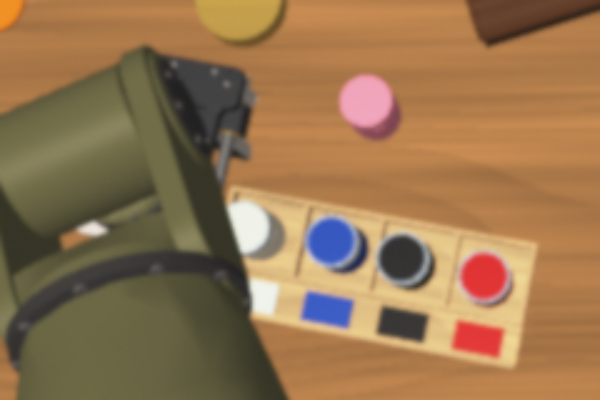

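The gripper hangs over the white jar (about 245,228 in the crop), with one finger visible beyond it at (238,150) and the other jars undisturbed. Descending.

```bash
python3 -m handwheel '[[0,0,0.04,0],[0,0,0.07,0],[0,0.0005,0.092,0],[0,0.0005,0.092,0],[0,0.0005,0.092,0]]'; python3 -m handwheel '[[0,0,0,0],[0,0,0,0],[0,0,0,0],[0,0,0,0],[0,0,0,0]]' 1 15; python3 go.py 563 280 38 -0.205
```

```text
clock: 2.02
eef_pos: [563.0, 281.3, 40.2]
eef_rot: [3.141, 0.0, 1.368]
wrist_force: [0.7, 0.2, 0.7]
finger_gap: 93.8
clock: 2.65
eef_pos: [563.0, 281.3, 40.2]
eef_rot: [3.141, 0.0, 1.368]
wrist_force: [0.5, 0.2, 0.2]
finger_gap: 47.7
t 2.65 pos [563.  281.3  40.2] ang -0.203 gap 47.7 F [0.5 0.2 0.2] q [ 0.41  0.65  1.43 -0.    1.06  0.61]
shift mm [-1.3  0.3  2.2] turn 0.1
```

```bash
python3 -m handwheel '[[0,0,0,0],[0,0,0,0],[0,0,0,0]]' 1 20; python3 -m handwheel '[[0,0,-0.005,0],[0,0,-0.03,0],[0,0,-0.07,0],[0,0,-0.1,0],[0,0,-0.1,0]]'; python3 go.py 554 -283 140 -0.005
```

```text
clock: 3.02
eef_pos: [563.0, 281.3, 40.2]
eef_rot: [3.141, 0.0, 1.368]
wrist_force: [0.4, 0.4, 0.3]
finger_gap: 43.4
clock: 3.65
eef_pos: [563.7, 281.7, 142.5]
eef_rot: [3.137, -0.002, 1.368]
wrist_force: [0.2, -0.6, -1.4]
finger_gap: 43.4
t 3.65 pos [563.7 281.7 142.5] ang -0.203 gap 43.4 F [ 0.2 -0.6 -1.4] q [ 0.41  0.54  1.36 -0.    1.24  0.61]
shift mm [-555.   104.2    1.7] turn -11.3
```

```bash
python3 -m handwheel '[[-0.04,0.008,0,-1],[-0.09,0.018,0,-2],[-0.145,0.028,0,-4],[-0.2,0.038,0,-5],[-0.255,0.048,0,-6]]'; python3 go.py 553.5 -283 130 -0.005
```

```text
clock: 4.28
eef_pos: [558.5, 20.5, 140.6]
eef_rot: [3.139, -0.002, 1.473]
wrist_force: [-0.2, 0.5, -3.2]
finger_gap: 43.7
t 4.28 pos [558.5  20.5 140.6] ang -0.097 gap 43.7 F [-0.2  0.5 -3.2] q [-0.03  0.39  1.58  0.    1.17  0.07]
shift mm [-302.6   24.5   10.1] turn -5.3
```

```bash
python3 -m handwheel '[[-0.06,0.005,0,-1],[-0.12,0.01,0,-2],[-0.18,0.015,0,-3],[-0.24,0.02,0.005,-4],[-0.285,0.023,0.01,-5.3]]'; python3 -m handwheel '[[0,0,0,0],[0,0,0,0]]'; python3 go.py 553.5 -283 60 -0.005
```

```text
clock: 4.9
eef_pos: [552.7, -267.5, 128.2]
eef_rot: [3.141, -0.002, 1.566]
wrist_force: [0.8, 0.1, -1.8]
finger_gap: 43.9
clock: 5.15
eef_pos: [552.2, -266.9, 126.8]
eef_rot: [-3.14, -0.004, 1.565]
wrist_force: [-0.6, -0.4, -1.9]
finger_gap: 43.7
t 5.15 pos [ 552.2 -266.9  126.8] ang -0.006 gap 43.7 F [-0.6 -0.4 -1.9] q [-0.51  0.52  1.42  0.    1.2  -0.51]
shift mm [-16.3   1.4  66.7] turn -0.0
```

```bash
python3 -m handwheel '[[-0.016,0.0014,0.01,0],[-0.016,0.0014,0.03,0],[-0.016,0.0014,0.055,0],[-0.016,0.0014,0.065,0],[-0.016,0.0014,0.065,0]]'; python3 -c "
from h import *
cv2.imwrite('pics/b.png',cv2.resize(cams.camera('scene')[170:310,160:360,::-1],None,fx=3.5,fy=3.5,interpolation=2))"; python3 go.py 553.5 -283 41 -0.005
```

```text
clock: 5.78
eef_pos: [553.4, -282.5, 61.2]
eef_rot: [-3.14, -0.004, 1.566]
wrist_force: [0.6, -0.2, -0.6]
finger_gap: 43.7
t 5.83 pos [ 553.8 -282.7   62.1] ang -0.005 gap 43.4 F [ 0.  -0.  -0.7] q [-0.53  0.61  1.44  0.    1.09 -0.53]
shift mm [-0.4 -0.2 21.1] turn -0.0
```

View pics/b.png

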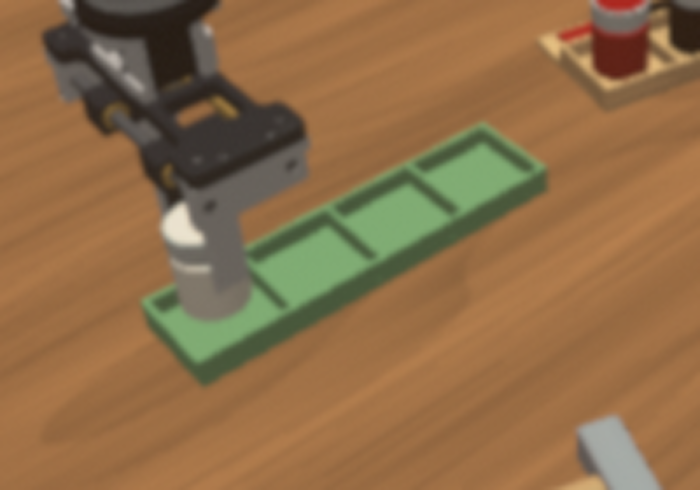

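The jar's bottom (about 205,318 in the crop) is over the end compartment. Lowering gently.

```bash
python3 -m handwheel '[[0,0,0.008,0],[0,0,0.014,0],[0,0,0.018,0],[0,0,0.018,0],[0,0,0.018,0]]'; python3 -m handwheel '[[0,0,0.001,0],[0,0,0.0015,0],[0,0,0.002,0],[0,0,0.002,0]]'
```

```text
clock: 6.45
eef_pos: [553.8, -282.7, 44.2]
eef_rot: [-3.141, -0.003, 1.565]
wrist_force: [-1.0, 0.2, -1.2]
finger_gap: 43.6
clock: 6.95
eef_pos: [553.8, -282.7, 42.2]
eef_rot: [-3.141, -0.003, 1.565]
wrist_force: [0.4, 0.1, -2.0]
finger_gap: 44.0
```

```bash
python3 -m handwheel '[[0,0,0.0005,0],[0,0,0.001,0],[0,0,0.001,0]]'; python3 -m handwheel '[[0,0,0.0005,0],[0,0,0.001,0],[0,0,0.001,0]]'
```

```text
clock: 7.32
eef_pos: [553.8, -282.6, 41.2]
eef_rot: [-3.141, -0.003, 1.565]
wrist_force: [-0.6, 0.1, -2.2]
finger_gap: 43.3
clock: 7.7
eef_pos: [553.8, -282.7, 40.2]
eef_rot: [-3.141, -0.003, 1.565]
wrist_force: [-1.7, -0.0, -0.3]
finger_gap: 43.5
```

```bash
python3 -m handwheel '[[0,0,0.0005,0],[0,0,0.0005,0]]';python3 -m handwheel '[[0,0,0.0005,0],[0,0,0.0005,0]]'
```

```text
clock: 7.95
eef_pos: [553.8, -282.6, 40.2]
eef_rot: [-3.141, -0.003, 1.565]
wrist_force: [-2.0, 2.1, 4.6]
finger_gap: 43.8
clock: 8.2
eef_pos: [553.8, -282.7, 40.2]
eef_rot: [-3.141, -0.003, 1.565]
wrist_force: [-4.3, 1.6, 5.7]
finger_gap: 43.3
```

Contact shows (+5 N) at exactly the pick height. Releasing and lifting.

```bash
python3 -m handwheel '[[0,0,0,0],[0,0,0,0],[0,0,0,0],[0,0,0,0],[0,0,0,0]]' 0; python3 -m handwheel '[[0,0,0,0],[0,0,-0.01,0],[0,0,-0.04,0],[0,0,-0.08,0],[0,0,-0.1,0]]'; python3 go.py 551 208.5 130 -0.205
```

```text
clock: 8.82
eef_pos: [553.8, -282.6, 40.1]
eef_rot: [-3.141, -0.003, 1.565]
wrist_force: [0.8, 0.1, -0.6]
finger_gap: 90.3
clock: 9.45
eef_pos: [554.4, -283.3, 143.3]
eef_rot: [3.139, -0.002, 1.565]
wrist_force: [0.5, 0.1, 0.1]
finger_gap: 94.0
t 9.45 pos [ 554.4 -283.3  143.3] ang -0.005 gap 94.0 F [0.5 0.1 0.1] q [-0.53  0.52  1.38  0.    1.24 -0.53]
shift mm [491.8  -6.1  14.1] turn 11.4
```

```bash
python3 -m handwheel '[[0.05,-0.001,0,1],[0.1,-0.002,0,2],[0.16,-0.003,0,4],[0.22,-0.003,0,6],[0.28,-0.004,0,7]]';python3 -c "
from h import *
cv2.imwrite('pics/c.png',cams.camera('top')[100:300,140:540,::-1].repeat(2,0).repeat(2,1))"; python3 go.py 551 208.5 130 -0.205
```

```text
clock: 10.07
eef_pos: [551.8, -1.5, 144.7]
eef_rot: [3.138, -0.002, 1.442]
wrist_force: [1.1, -0.4, -0.7]
finger_gap: 93.9
t 10.12 pos [551.5   4.4 144.7] ang -0.126 gap 94.2 F [-0.3  6.1  0.4] q [-0.06  0.37  1.6   0.    1.17  0.06]
shift mm [202.4 -26.1  15.3] turn 4.6
```

View pics/c.png

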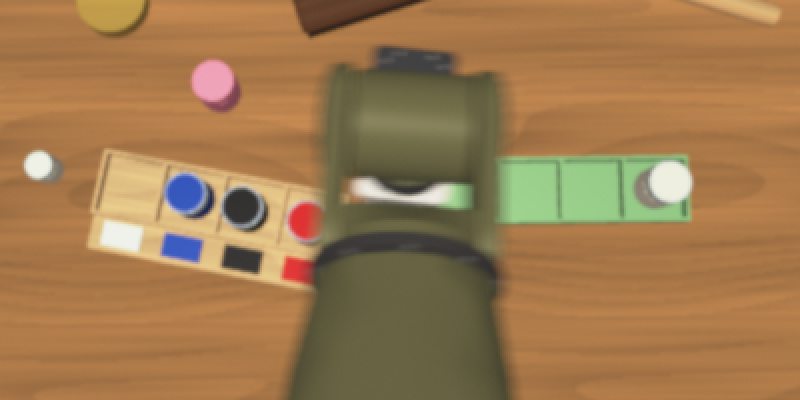

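White is standing in the far-right green compartment (lid about 670,182). Going on to blue.

```bash
python3 -c "
from h import *
print(ray('top',(475,191),68))"; python3 -m handwheel '[[0.06,-0.008,0,1],[0.12,-0.016,0.005,2],[0.17,-0.022,0.01,4],[0.2,-0.026,0.015,4.6],[0.2,-0.026,0.015,4.6]]'; python3 -m handwheel '[[0,0,0,0]]';  python3 go.py 551 208.5 40 -0.205
```

```text
[ 553.36918366 -283.70209406   68.        ]
clock: 10.75
eef_pos: [550.4, 207.7, 130.5]
eef_rot: [3.139, -0.004, 1.368]
wrist_force: [0.3, -0.4, 0.4]
finger_gap: 93.7
clock: 10.88
eef_pos: [550.6, 206.9, 130.9]
eef_rot: [3.139, -0.004, 1.368]
wrist_force: [0.0, 0.6, 0.1]
finger_gap: 93.9
t 10.88 pos [550.6 206.9 130.9] ang -0.203 gap 93.9 F [0.  0.6 0.1] q [0.3  0.46 1.5  0.   1.18 0.5 ]
shift mm [ 1.3 -0.1 90.9] turn 0.1
```

```bash
python3 -m handwheel '[[0.001,0,0.04,0],[0.001,0,0.07,0],[0.001,0,0.09,0],[0.001,0,0.091,0],[0.001,0,0.091,0]]'; python3 -m handwheel '[[0,0,0,0],[0,0,0,0],[0,0,0,0],[0,0,0,0],[0,0,0,0]]' 1 20; python3 -m handwheel '[[0,0,0,0],[0,0,0,0],[0,0,0,0]]'; python3 -m handwheel '[[0,0,-0.005,0],[0,0,-0.03,0],[0,0,-0.07,0],[0,0,-0.1,0],[0,0,-0.1,0]]';  python3 go.py 554 -217 130 -0.005
```

```text
clock: 11.5
eef_pos: [551.7, 207.7, 41.1]
eef_rot: [3.137, -0.004, 1.367]
wrist_force: [-0.2, -0.4, 1.1]
finger_gap: 94.2
clock: 12.12
eef_pos: [551.7, 207.7, 41.1]
eef_rot: [3.138, -0.004, 1.367]
wrist_force: [-1.9, 1.3, 0.5]
finger_gap: 47.2
clock: 12.5
eef_pos: [551.6, 207.7, 41.1]
eef_rot: [3.138, -0.004, 1.367]
wrist_force: [-1.6, -0.2, 0.4]
finger_gap: 43.6
clock: 13.12
eef_pos: [552.1, 207.7, 143.2]
eef_rot: [3.134, -0.006, 1.367]
wrist_force: [0.0, -0.0, -1.5]
finger_gap: 43.9
t 13.12 pos [552.1 207.7 143.2] ang -0.204 gap 43.9 F [ 0.  -0.  -1.5] q [0.3  0.45 1.49 0.   1.2  0.5 ]
shift mm [-415.5   87.8   11.4] turn -11.4
```

```bash
python3 -m handwheel '[[-0.04,0.008,0,-1],[-0.09,0.019,0,-2],[-0.145,0.03,0,-4],[-0.2,0.042,0,-5],[-0.25,0.052,0,-7]]';  python3 go.py 554 -217 130 -0.005
```

```text
clock: 13.75
eef_pos: [551.6, -49.5, 140.6]
eef_rot: [3.135, -0.005, 1.49]
wrist_force: [1.2, -0.0, -1.6]
finger_gap: 43.8
t 13.75 pos [551.6 -49.5 140.6] ang -0.081 gap 43.8 F [ 1.2 -0.  -1.6] q [-0.16  0.37  1.6   0.01  1.16 -0.08]
shift mm [-166.8   15.8    9.8] turn -4.4
```

```bash
python3 -m handwheel '[[-0.05,0.005,0,-1],[-0.1,0.01,0,-2],[-0.145,0.014,0,-3],[-0.166,0.016,0.005,-4.4],[-0.166,0.016,0.005,-4.4]]'; python3 -m handwheel '[[0,0,0,0]]';  python3 go.py 554 -217 61 -0.005
```

```text
clock: 14.38
eef_pos: [553.3, -217.1, 132.8]
eef_rot: [3.137, -0.006, 1.565]
wrist_force: [0.0, 0.3, 0.1]
finger_gap: 43.3
clock: 14.5
eef_pos: [553.1, -216.4, 132.0]
eef_rot: [3.138, -0.006, 1.564]
wrist_force: [0.2, 1.1, -0.3]
finger_gap: 43.6
t 14.5 pos [ 553.1 -216.4  132. ] ang -0.006 gap 43.6 F [ 0.2  1.1 -0.3] q [-0.44  0.47  1.48  0.01  1.19 -0.43]
shift mm [-1.1  0.7 71. ] turn -0.1
```

```bash
python3 -m handwheel '[[-0.001,0.0007,0.02,0],[-0.001,0.0007,0.045,0],[-0.001,0.0007,0.07,0],[-0.001,0.0007,0.08,0],[-0.001,0.0007,0.08,0]]'; python3 -m handwheel '[[0,0,0,0]]'; python3 go.py 554 -217 41.1 -0.005
```

```text
clock: 15.12
eef_pos: [554.0, -216.3, 51.8]
eef_rot: [3.139, -0.007, 1.565]
wrist_force: [0.6, 0.1, 0.3]
finger_gap: 43.6
clock: 15.25
eef_pos: [554.6, -216.3, 52.9]
eef_rot: [3.138, -0.006, 1.565]
wrist_force: [0.2, -0.4, -0.9]
finger_gap: 43.9
t 15.25 pos [ 554.6 -216.3   52.9] ang -0.006 gap 43.9 F [ 0.2 -0.4 -0.9] q [-0.44  0.57  1.53  0.01  1.04 -0.44]
shift mm [-0.8 -0.6 11.8] turn -0.0
```

```bash
python3 -m handwheel '[[0,0,0.004,0],[0,0,0.008,0],[0,0,0.01,0],[0,0,0.01,0],[0,0,0.01,0]]'; python3 -m handwheel '[[0,0,0.0005,0],[0,0,0.001,0],[0,0,0.001,0]]'; python3 -m handwheel '[[0,0,0.0005,0],[0,0,0.001,0],[0,0,0.001,0]]'
```

```text
clock: 15.88
eef_pos: [554.6, -216.2, 42.9]
eef_rot: [3.138, -0.006, 1.565]
wrist_force: [-0.1, 0.1, -1.6]
finger_gap: 44.0
clock: 16.25
eef_pos: [554.6, -216.2, 41.9]
eef_rot: [3.138, -0.006, 1.565]
wrist_force: [-0.1, -0.2, -1.3]
finger_gap: 44.3
clock: 16.62
eef_pos: [554.7, -216.2, 41.1]
eef_rot: [3.137, -0.006, 1.565]
wrist_force: [-0.5, 0.7, 1.6]
finger_gap: 44.2
```

Contact as blue reaches its pick height. Releasing, then on to black.

```bash
python3 -m handwheel '[[0,0,0.0003,0],[0,0,0.0003,0]]'; python3 -m handwheel '[[0,0,0,0],[0,0,0,0],[0,0,0,0],[0,0,0,0],[0,0,0,0]]' 0; python3 -m handwheel '[[0,0,0,0],[0,0,-0.01,0],[0,0,-0.04,0],[0,0,-0.08,0],[0,0,-0.1,0]]'; python3 go.py 536 150.5 130 -0.205
```

```text
clock: 16.88
eef_pos: [554.7, -216.2, 41.0]
eef_rot: [3.137, -0.006, 1.565]
wrist_force: [-2.8, 1.0, 5.2]
finger_gap: 43.4
clock: 17.5
eef_pos: [554.7, -216.2, 41.0]
eef_rot: [3.137, -0.006, 1.565]
wrist_force: [0.0, 0.3, 0.1]
finger_gap: 90.5
clock: 18.12
eef_pos: [554.9, -217.1, 144.1]
eef_rot: [3.134, -0.005, 1.565]
wrist_force: [-0.3, -0.6, -0.2]
finger_gap: 93.9
t 18.12 pos [ 554.9 -217.1  144.1] ang -0.006 gap 93.9 F [-0.3 -0.6 -0.2] q [-0.44  0.46  1.47  0.01  1.21 -0.43]
shift mm [367.4 -21.1  15.6] turn 11.4
```

```bash
python3 -m handwheel '[[0.05,-0.002,0,1],[0.1,-0.005,0,2],[0.16,-0.009,0,4],[0.22,-0.012,0,6],[0.28,-0.015,0,8]]'; python3 go.py 536 150.5 130 -0.205
```

```text
clock: 18.75
eef_pos: [541.2, 64.8, 146.3]
eef_rot: [3.134, -0.006, 1.424]
wrist_force: [0.4, -0.1, 1.0]
finger_gap: 93.9
t 18.75 pos [541.2  64.8 146.3] ang -0.147 gap 93.9 F [ 0.4 -0.1  1. ] q [0.05 0.35 1.62 0.   1.16 0.19]
shift mm [ 83.9 -17.8  16.6] turn 3.3
```

```bash
python3 -m handwheel '[[0.04,-0.01,0.005,1],[0.08,-0.017,0.01,3.3],[0.083,-0.018,0.016,3.3],[0.083,-0.018,0.016,3.3]]'; python3 -m handwheel '[[0,0,0,0]]'; python3 go.py 536 150.5 40 -0.205
```

```text
clock: 19.25
eef_pos: [535.5, 149.2, 130.6]
eef_rot: [3.135, -0.006, 1.367]
wrist_force: [0.4, -0.1, 0.2]
finger_gap: 94.3
clock: 19.38
eef_pos: [535.8, 148.2, 131.0]
eef_rot: [3.134, -0.006, 1.366]
wrist_force: [-0.2, -0.7, -0.8]
finger_gap: 94.0
t 19.38 pos [535.8 148.2 131. ] ang -0.204 gap 94.0 F [-0.2 -0.7 -0.8] q [0.2  0.39 1.6  0.   1.14 0.41]
shift mm [ 1.7 -0.9 91. ] turn 0.0
```

```bash
python3 -m handwheel '[[0.0015,0,0.04,0],[0.0015,0,0.07,0],[0.0015,-0.0005,0.09,0],[0.0015,-0.0005,0.091,0],[0.0015,-0.0005,0.091,0]]'; python3 -m handwheel '[[0,0,0,0],[0,0,0,0],[0,0,0,0],[0,0,0,0],[0,0,0,0]]' 1 20; python3 -m handwheel '[[0,0,0,0],[0,0,0,0],[0,0,0,0]]'; python3 -m handwheel '[[0,0,-0.005,0],[0,0,-0.03,0],[0,0,-0.07,0],[0,0,-0.1,0],[0,0,-0.1,0]]';  python3 go.py 554 -151 130 -0.005
```

```text
clock: 20.0
eef_pos: [536.9, 149.8, 41.0]
eef_rot: [3.133, -0.006, 1.366]
wrist_force: [0.5, -0.7, 0.8]
finger_gap: 94.1
clock: 20.62
eef_pos: [536.9, 149.8, 41.0]
eef_rot: [3.133, -0.006, 1.366]
wrist_force: [-2.6, -0.1, 1.2]
finger_gap: 47.4
clock: 21.0
eef_pos: [536.8, 149.8, 41.0]
eef_rot: [3.134, -0.006, 1.366]
wrist_force: [-1.6, -1.1, 2.2]
finger_gap: 43.9
clock: 21.62
eef_pos: [536.9, 149.5, 143.0]
eef_rot: [3.13, -0.008, 1.366]
wrist_force: [-1.3, -0.6, -1.3]
finger_gap: 43.6
t 21.62 pos [536.9 149.5 143. ] ang -0.205 gap 43.6 F [-1.3 -0.6 -1.3] q [0.2  0.37 1.59 0.   1.16 0.41]
shift mm [-290.9   77.8   11.6] turn -11.5
```

```bash
python3 -m handwheel '[[-0.05,0.013,0,-2],[-0.1,0.027,0,-4],[-0.155,0.041,0,-6],[-0.21,0.056,0,-9],[-0.255,0.068,0,-11.4]]';  python3 -m handwheel '[[0,0,0,0]]'; python3 go.py 554 -151 130 -0.005
```

```text
clock: 22.25
eef_pos: [550.9, -115.9, 140.2]
eef_rot: [3.13, -0.006, 1.566]
wrist_force: [1.1, 0.3, -1.5]
finger_gap: 44.3
clock: 22.38
eef_pos: [550.3, -118.5, 138.4]
eef_rot: [3.132, -0.006, 1.563]
wrist_force: [-0.4, 0.0, -1.5]
finger_gap: 43.7
t 22.38 pos [ 550.3 -118.5  138.4] ang -0.008 gap 43.7 F [-0.4  0.  -1.5] q [-0.28  0.39  1.58  0.01  1.16 -0.28]
shift mm [-32.5   3.9   8.3] turn -0.2
```

```bash
python3 -m handwheel '[[-0.02,0.002,0,0],[-0.032,0.004,0.01,0],[-0.032,0.004,0.035,0],[-0.032,0.004,0.06,0],[-0.032,0.004,0.08,0]]';  python3 -m handwheel '[[0,0,0,0]]'; python3 go.py 554 -151 41 -0.005
```

```text
clock: 23.0
eef_pos: [554.1, -149.1, 55.9]
eef_rot: [3.134, -0.007, 1.563]
wrist_force: [-1.1, -0.2, -1.5]
finger_gap: 43.7
clock: 23.12
eef_pos: [553.1, -148.1, 53.7]
eef_rot: [3.137, -0.008, 1.563]
wrist_force: [0.0, 0.1, -0.5]
finger_gap: 43.6
t 23.12 pos [ 553.1 -148.1   53.7] ang -0.007 gap 43.6 F [ 0.   0.1 -0.5] q [-0.33  0.53  1.6   0.01  1.01 -0.33]
shift mm [-3.   0.8 12.7] turn -0.1
```

```bash
python3 -m handwheel '[[-0.0025,0.001,0.002,0],[-0.0025,0.001,0.007,0],[-0.0025,0.001,0.0105,0],[-0.0025,0.001,0.0105,0],[-0.0025,0.001,0.0105,0]]'; python3 -m handwheel '[[0,0,0.0005,0],[0,0,0.001,0],[0,0,0.001,0]]'; python3 -m handwheel '[[0,0,0.0005,0],[0,0,0.001,0],[0,0,0.001,0]]'
```

```text
clock: 23.75
eef_pos: [554.3, -150.5, 43.4]
eef_rot: [3.137, -0.008, 1.563]
wrist_force: [-0.3, -0.1, -1.8]
finger_gap: 43.5
clock: 24.12
eef_pos: [554.2, -150.5, 42.4]
eef_rot: [3.137, -0.008, 1.563]
wrist_force: [-0.6, -0.5, -1.5]
finger_gap: 43.8
clock: 24.5
eef_pos: [554.2, -150.5, 41.3]
eef_rot: [3.137, -0.008, 1.563]
wrist_force: [-0.4, -0.3, -2.1]
finger_gap: 43.7
```

```bash
python3 -m handwheel '[[0,0,0.0005,0],[0,0,0.0005,0]]'; python3 -m handwheel '[[0,0,0.0003,0],[0,0,0.0003,0]]'
```

```text
clock: 24.75
eef_pos: [554.3, -150.5, 41.0]
eef_rot: [3.137, -0.008, 1.563]
wrist_force: [0.2, 0.4, 1.2]
finger_gap: 43.6
clock: 25.0
eef_pos: [554.3, -150.5, 41.0]
eef_rot: [3.137, -0.008, 1.563]
wrist_force: [-2.7, 1.1, 5.4]
finger_gap: 43.5
```

```bash
python3 -m handwheel '[[0,0,0,0],[0,0,0,0],[0,0,0,0],[0,0,0,0],[0,0,0,0]]' 0; python3 -m handwheel '[[0,0,0,0],[0,0,-0.01,0],[0,0,-0.04,0],[0,0,-0.08,0],[0,0,-0.1,0]]'; python3 go.py 521 85 130 -0.205
```

```text
clock: 25.62
eef_pos: [554.3, -150.5, 40.9]
eef_rot: [3.137, -0.008, 1.563]
wrist_force: [-0.3, -0.9, -0.1]
finger_gap: 90.4
clock: 26.25
eef_pos: [554.4, -151.5, 143.9]
eef_rot: [3.134, -0.007, 1.563]
wrist_force: [0.5, 0.6, -0.2]
finger_gap: 93.8
t 26.25 pos [ 554.4 -151.5  143.9] ang -0.007 gap 93.8 F [ 0.5  0.6 -0.2] q [-0.33  0.42  1.53  0.01  1.19 -0.33]
shift mm [236.2 -35.3  15.3] turn 11.3
```

```bash
python3 -m handwheel '[[0.05,-0.006,0,2],[0.1,-0.014,0,4],[0.15,-0.022,0.005,7],[0.2,-0.03,0.01,10],[0.235,-0.035,0.015,11.3]]'; python3 -m handwheel '[[0,0,0,0],[0,0,0,0]]'; python3 go.py 521 85 40 -0.205
```

```text
clock: 26.88
eef_pos: [520.9, 85.7, 131.1]
eef_rot: [3.135, -0.009, 1.366]
wrist_force: [0.1, -0.8, 0.1]
finger_gap: 94.1
clock: 27.12
eef_pos: [521.2, 85.3, 131.7]
eef_rot: [3.134, -0.009, 1.367]
wrist_force: [0.3, -0.9, 0.1]
finger_gap: 94.1
t 27.12 pos [521.2  85.3 131.7] ang -0.204 gap 94.1 F [ 0.3 -0.9  0.1] q [0.09 0.33 1.68 0.01 1.12 0.29]
shift mm [-1.1 -0.8 91.7] turn 0.0
```

```bash
python3 -m handwheel '[[0,0,0.04,0],[0,0,0.07,0],[0,-0.0005,0.09,0],[0,-0.0005,0.091,0],[0,-0.0005,0.091,0]]'; python3 -m handwheel '[[0,0,0,0],[0,0,0,0],[0,0,0,0],[0,0,0,0],[0,0,0,0]]' 1 20; python3 -m handwheel '[[0,0,0,0],[0,0,0,0],[0,0,0,0]]'; python3 -m handwheel '[[0,0,-0.005,0],[0,0,-0.03,0],[0,0,-0.07,0],[0,0,-0.1,0],[0,0,-0.1,0]]';  python3 go.py 554.5 -85 130 -0.005
```

```text
clock: 27.75
eef_pos: [522.2, 85.4, 41.6]
eef_rot: [3.133, -0.009, 1.366]
wrist_force: [0.5, -0.6, -0.3]
finger_gap: 94.0
clock: 28.38
eef_pos: [522.1, 85.5, 41.6]
eef_rot: [3.133, -0.009, 1.366]
wrist_force: [-1.8, 0.5, -1.1]
finger_gap: 47.7
clock: 28.75
eef_pos: [522.0, 85.5, 41.6]
eef_rot: [3.133, -0.009, 1.366]
wrist_force: [-2.2, 0.9, 2.2]
finger_gap: 43.7
clock: 29.38
eef_pos: [522.0, 84.8, 143.6]
eef_rot: [3.129, -0.01, 1.366]
wrist_force: [-0.5, -0.8, -1.8]
finger_gap: 43.3
t 29.38 pos [522.   84.8 143.6] ang -0.205 gap 43.3 F [-0.5 -0.8 -1.8] q [0.09 0.31 1.67 0.01 1.14 0.29]
shift mm [-159.8   66.2   12.8] turn -11.5
```

```bash
python3 -m handwheel '[[-0.04,0.016,0,-2],[-0.09,0.037,0,-5],[-0.13,0.054,0,-8],[-0.159,0.066,0.005,-11.4],[-0.159,0.066,0.01,-11.4]]';  python3 -m handwheel '[[0,0,0,0],[0,0,0,0]]'; python3 go.py 554.5 -85 61 -0.005
```

```text
clock: 30.0
eef_pos: [553.9, -85.8, 130.8]
eef_rot: [3.129, -0.008, 1.563]
wrist_force: [-0.4, 0.4, -1.7]
finger_gap: 43.2
clock: 30.25
eef_pos: [553.7, -85.0, 130.3]
eef_rot: [3.13, -0.008, 1.563]
wrist_force: [-0.3, 1.0, -0.8]
finger_gap: 43.5
t 30.25 pos [553.7 -85.  130.3] ang -0.008 gap 43.5 F [-0.3  1.  -0.8] q [-0.22  0.4   1.59  0.01  1.14 -0.22]
shift mm [-0.5 -0.  69.3] turn -0.2
```

```bash
python3 -m handwheel '[[0,0,0.02,0],[0,0,0.045,0],[0,0,0.065,0],[0,0,0.078,0],[0,0,0.078,0]]';  python3 -m handwheel '[[0,0,0,0]]'; python3 go.py 554.5 -85 41.6 -0.005
```

```text
clock: 30.88
eef_pos: [554.4, -84.0, 51.9]
eef_rot: [3.131, -0.008, 1.564]
wrist_force: [-0.4, 0.4, -1.4]
finger_gap: 43.9
clock: 31.0
eef_pos: [554.8, -83.9, 52.7]
eef_rot: [3.13, -0.008, 1.564]
wrist_force: [0.4, -0.9, -1.0]
finger_gap: 43.7
t 31.0 pos [554.8 -83.9  52.7] ang -0.007 gap 43.7 F [ 0.4 -0.9 -1. ] q [-0.22  0.5   1.64  0.01  0.99 -0.22]
shift mm [-1.2 -0.4 11.1] turn -0.1
```

```bash
python3 -m handwheel '[[-0.001,0,0.002,0],[-0.001,0,0.006,0],[-0.001,0,0.0095,0],[-0.001,0,0.0095,0],[-0.001,0,0.0095,0]]'; python3 -m handwheel '[[0,0,0.0005,0],[0,0,0.001,0],[0,0,0.001,0]]'; python3 -m handwheel '[[0,0,0.0005,0],[0,0,0.0005,0]]'
```

```text
clock: 31.62
eef_pos: [554.9, -84.9, 43.2]
eef_rot: [3.13, -0.008, 1.564]
wrist_force: [-0.7, 0.3, -1.3]
finger_gap: 43.6
clock: 32.0
eef_pos: [554.9, -84.9, 42.2]
eef_rot: [3.13, -0.008, 1.564]
wrist_force: [-0.2, -0.2, -1.7]
finger_gap: 43.6
clock: 32.25
eef_pos: [555.0, -84.8, 41.7]
eef_rot: [3.13, -0.008, 1.564]
wrist_force: [0.6, -0.4, -1.4]
finger_gap: 43.8
```

```bash
python3 -m handwheel '[[0,0,0.0004,0],[0,0,0.0004,0]]'; python3 -m handwheel '[[0,0,0.0003,0],[0,0,0.0003,0]]'
```

```text
clock: 32.5
eef_pos: [555.0, -84.9, 41.7]
eef_rot: [3.13, -0.008, 1.564]
wrist_force: [-2.2, 0.2, 5.3]
finger_gap: 43.5
clock: 32.75
eef_pos: [555.0, -84.9, 41.6]
eef_rot: [3.13, -0.008, 1.564]
wrist_force: [-2.3, 0.6, 6.0]
finger_gap: 43.7
```

Contact again. Release, lift and back off out of the view.

```bash
python3 -m handwheel '[[0,0,0,0],[0,0,0,0],[0,0,0,0],[0,0,0,0],[0,0,0,0]]' 0; python3 -m handwheel '[[0,0,0,0],[0,0,-0.01,0],[0,0,-0.04,0],[0,0,-0.08,0],[0,0,-0.12,0]]'; python3 -m handwheel '[[0.05,-0.01,0,0],[0.1,-0.04,0,0],[0.15,-0.07,0,0],[0.2,-0.1,0,0],[0.2,-0.1,0,0]]'; python3 -c "
from h import *
import sys
a=cams.camera('top')[:,:,::-1];b=cams.camera('scene')[:,:,::-1]
cv2.imwrite('pics/top_f.png',a)
A=cv2.resize(a[150:240,340:500],None,fx=4,fy=4,interpolation=2);B=cv2.resize(b[160:290,180:340],(640,520//2*1),interpolation=2)
cv2.imwrite('pics/f1.png',A);cv2.imwrite('pics/f2.png',cv2.resize(b[160:290,180:340],None,fx=4,fy=4,interpolation=2))"
```

```text
clock: 33.38
eef_pos: [555.0, -84.9, 41.6]
eef_rot: [3.13, -0.008, 1.564]
wrist_force: [0.8, 1.4, -0.1]
finger_gap: 90.3
clock: 34.0
eef_pos: [553.5, -85.8, 163.6]
eef_rot: [3.129, -0.008, 1.564]
wrist_force: [-0.0, -0.1, 0.7]
finger_gap: 94.4
clock: 34.62
eef_pos: [453.5, 117.3, 164.9]
eef_rot: [3.128, -0.008, 1.568]
wrist_force: [-0.3, 0.5, -0.4]
finger_gap: 94.1
```

View pics/f1.png

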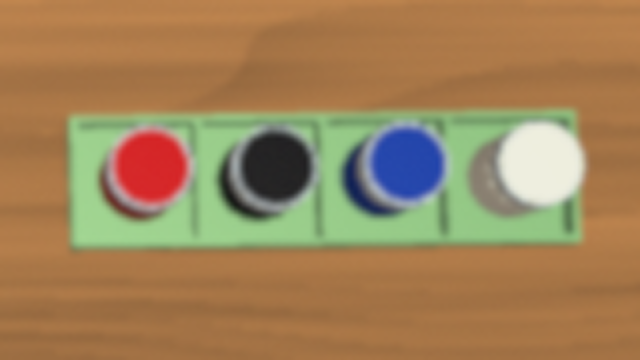

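View pics/f2.png

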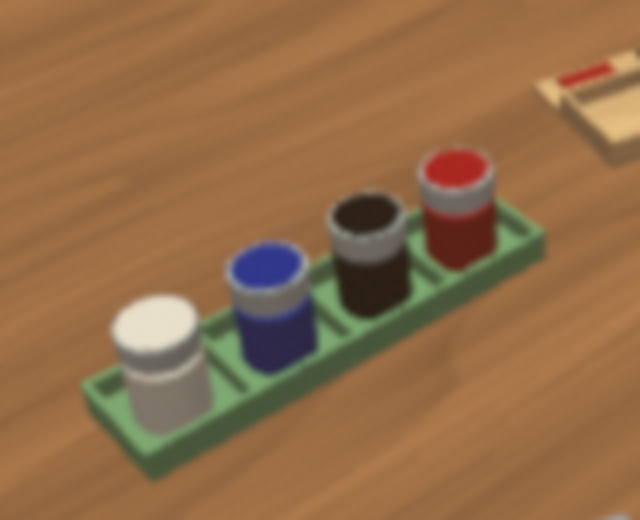

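All four jars stand upright in their own compartments. From the robot's left they are red (150,167), black (275,167), blue (407,163) and white (541,164) in the top crop. The arm is clear, so I'm handing in.

```bash
python3 -c "
from cell import manip,read_state
print(read_state()['qd'].round(3));print(manip.sign_off())"
```

```text
[-0.033  0.016 -0.008  0.001 -0.002 -0.004]
the job is handed in; nothing more can be done
None
```

All four jars are now in the green window rack in reverse order. The bench row was white, blue, black, red from the robot's left; the green row is red, black, blue, white.

I lowered each jar slowly until the wrist force showed floor contact (about 5–6 N), always at the height it was picked from, and only then let go.

- **Last checks:** the final top and scene pictures show each jar upright inside its own compartment. The arm was clear with the gripper open at about 34.7 s of the 106 s allowed, and no check failed or disagreed.
- **Not fully checked:** only white's final position was measured by pixel ray, about 1 mm from its compartment centre. The other three were judged from the pictures and the tool position at release. The arm was still settling slightly (0.03 rad/s) at hand-in, far from the jars.

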